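Show a glass negative to the inspection camera

TASK

Lift the glass negative with the red tab out of the wooden rack and show it in the air to the grey inspection camera: tab uppermost, middle of the glass on the lens axis 15 cm in front of the lens, leaned and turned square to the camera's downward line of sight (either face to the lens). It is old glass, so pinch it by its tab with no more than about 40 N of grip, and do not bump the camera or disturb the other plates and the things on the table. Finish while still holding it there, motionless, without putting it down.

Things in the scene. Friction and masses are not known exactly. Their poses are not given: they have to be found in the camera images.
- red_plate: Framed glass negative to show: black frame 90 mm wide (its x), 8 mm thick (y), 110 mm tall (z), with a red tab 40 mm wide (x), 10 mm thick (y) centred on top, from 110 to 140 mm above the origin. About 0.2 kg. Origin: centre of the lower edge; z points to the tab, y is square to the glass. Stands loose and upright in one of the rack's three pockets, lower edge 10 mm above the table.
- red_plate_center (a point): Middle of the red-tabbed plate's glass, 55 mm above the plate's lower edge.
- blue_plate: Framed glass negative with a blue tab, otherwise the same as the red-tabbed plate, standing in another pocket of the rack (the three swap pockets). Leave it in place.
- yellow_plate: Framed glass negative with a yellow tab, otherwise the same as the red-tabbed plate, standing in another pocket of the rack (the three swap pockets). Leave it in place.
- rack: Wooden rack fixed to the table, 112 mm (its x) by 180 mm (y), walls up to 55 mm high; origin under its centre. Three pockets at y = -60, 0, 60 mm, each 94 mm (x) by 10.5 mm (y), floor 10 mm above the table; the plates stand in them with their y along the rack's y and are drawn out straight up.
- stand: Fixed stand of the inspection camera: dark round foot 120 mm across, an aluminium column and a fork; origin under the foot's centre. The camera on it tops out about 0.31 m above the table.
- camera_head: Grey inspection camera (body 80 x 70 x 60 mm, black lens 54 mm across) held tilted in the fork; origin on its tilt axis and on the lens axis, 0.27 m above the table. It looks along its own -x; its y is level, its z is its upper side. Stiff; it looks 0.15 to 0.45 rad below level. Do not move it.
- lens (a point): Centre of the lens's front glass, on the lens axis 60 mm in front of (-x of) the camera's origin. Axes as the camera's.
- light_panel: Flat white light panel fixed to the table, 200 x 260 mm, 12 mm thick; origin under its centre.
- loupe: Black magnifier loupe, 46 mm across and 46 mm tall, standing on the light panel; origin at its underside. Leave it.
- film_can: Flat aluminium film can, 100 mm across, 22 mm tall, on the table; origin at its underside. Leave it.
- pencil_cup: Blue cup, 72 mm across, 95 mm tall, on the table; origin at its underside. Leave it.
- stamp: Dark wooden hand stamp, 40 mm across, 75 mm tall, on the table; origin at its underside. Leave it.
- card_box: Cardboard box of index cards, 130 x 90 x 70 mm, on the table; origin at its underside. Leave it.
Not all that is in view belongs to the job. Leave any green or orange look-alike of the blue_plate alone.

How it is judged:
By the outcome, as a careful person would: the job done as asked, in the order asked, and still so for the second after the job is handed in, while the arm keeps its last pose, push and grip.
It also fails if it takes over 43 s, if anything falls off the work surface, if the arm or the gripper's body presses on something with over 40 N, if the wrist force passes 120 N, or if a joint passes its speed limit or range.

ROBOT

A 6-joint arm with a two-finger parallel gripper is mounted at the origin on the work surface. World frame = base frame: x ahead of the robot, y to its left, z up, the work surface at z = 0. Lengths are in m, angles in degrees, forces in N, time in s.
With the tool pointing down it reaches from about 0.4 to 0.825 m from the base axis. Payload 7 kg.
Tool frame: the origin (TCP) lies midway between the tips of the shut fingers; the grasp point (between the pads) lies 19 mm behind it (ctrl.grip_point_offset is the distance from the TCP to the grasp point, in m); x points along the fingers, y is the direction in which the jaws open and shut, and the axes are right-handed (so a half turn about x gives the same grasp; the last joint's range is limited). The gripper opens to 88 mm and grips with 3 to 60 N. Pads are 19 mm wide; open, the fingers measure 130 mm over their backs; the gripper's body (78 mm by 193 mm) begins 47 mm behind the grasp point.
Start: joints at [85.835, 20.546, 0.682, 0, -70.136, -16.507], TCP at [0.238, 0.632, 0.227] pointing down, gripper open.
Joint ranges: [-176.03, 176.03], [-82.01, 121.73], [-58.28, 71.71], [-173.87, 95.51], [-174.79, -0.11], [-173.66, 173.66]. Speed limits (degrees/s): [136.94, 136.94, 172.46, 180, 180, 180].

INTERFACE

Orientations are given as [roll, pitch, yaw] about the fixed x, y, z axes, in that order (R = Rz(yaw) Ry(pitch) Rx(roll)).
In Python, from plant import ctrl gives the robot as it stands.
- The arm moves only by the tool drive_tool, never from a script. Its argument "plan" is a list of rows, each a list of 3 entries, a list of its own where there are three numbers: the shift along the tool's x, y, z in m, then the turn, a rotation vector about the tool's x, y, z in degrees, then the opening, from 0 (shut) to 1 (fully open). In form: [[[dx, dy, dz], [wx, wy, wz], grip], ...]. A call has 1 to 20 rows; each row is the pose to reach, as a shift and turn from the pose measured when the call began, along the tool's axes at that moment; what a row does not reach only later rows make up. A row lasts 1/12 s, in which the tool goes at most 41.7 mm and 7.16 degrees, less where a joint would pass 70% of its speed; a pose out of reach is approached as far as the arm can. A call with a gripper value outside its range is refused whole. The fingers move at their own pace and stop on an object; the grip force is fixed at half the most. Time passes only in rows, so rows that repeat a pose let the fingers close. It gives the time, the measured TCP pose, the force and the opening at its end, in the units of the state.
- ctrl.get_obs(): the state, without advancing time (a new reading comes with each control period).
- ctrl.snapshot(name): name is "scene" or "top" or "wrist"; returns the picture (384x512x3 uint8, blue, green, red); there is no depth.
- ctrl.get_calibration(name): a dict with "fx", "fy", "cx", "cy" (pixels), "R" (3x3) and "t" (3): a world point X has camera coordinates R X + t. Camera axes: x right, y down, z forward; pixel columns grow to the right and rows downward; lengths in m; the calibration is good to about 2 mm. The wrist camera is an equidistant fisheye: a pixel r from the principal point sees the ray r / f radians off the axis. A picture is of the moment at which its call begins: read the wrist's pose just before it. get_calibration takes no time and is no camera call; for the wrist camera it gives the pose at the moment of the call.
- ctrl.close_job(): hands the job in, once; it reports no verdict.
Trained networks look in the newest picture that a camera, given by its name, has taken for a name from the list of things; names that differ only in an ending like _2 or _b are one class to them, and where a whole thing is asked for, a point or a joint stands for the part that bears it (a point fixed in the world has none). Each returns a list of dicts, best first, with "confidence" (0 to 1); they miss things now and then, are a little off and sometimes report something else, mostly with a low value. They report only what shows in the picture. A call takes as long as a camera call. They do not tell look-alikes from the thing itself.
- ctrl.cut_out(camera, name): "pixels" (384x512 bool, what is visible of it) and "pixel" ([column, row] in pixels, amid what is visible of it).
- ctrl.landmark_of(camera, name): "pixel" ([column, row] in pixels: a listed point, or the origin of a listed thing).
The state is a dict: "clock": time; "joint_pos": joint angles; "qvel": joint speeds; "tau": joint torques, N m; "tool_pos": TCP position; "orientation": TCP orientation; "force": force on the tool from outside, world axes, zero at the start; "moment": the same for the moment, N m; "opening": finger opening in m.
Only numpy, scipy, OpenCV 4.12 (cv2) and the standard library are available. Lean on these libraries where they do the work, as an engineer would, in place of code of your own. Each camera call takes 0.05 s, during which the arm holds its last target. There are 200 camera calls.

## Working session

There is one attempt and no reset: what is moved stays moved. The work goes in short steps, Python scripts to look and compute and a tool call to move; the robot and the scene stay as the last step left them, time stands still between calls to the robot, and variables do not carry over. Pictures are saved under pics/ and viewed, about 8 in all and at most 12, crops included, and the job is handed in when it is done.

Besides the shell and the picture viewer there is one more tool, called after "Emit:" as a command line: name --argument value ..., lists and objects as JSON in quotes. drive_tool: Moves the arm, as the interface text tells. Its arguments: {"type":"object","properties":{"plan":{"type":"array","items":{"type":"array"}}},"required":["plan"]}

```bash
mkdir -p pics; ls; cat > s1.py <<'E'
from plant import ctrl
import cv2,numpy as np
np.set_printoptions(precision=4,suppress=True)
ims=[]
for n in ["scene","top","wrist"]:
    im=ctrl.snapshot(n); cv2.imwrite(f"pics/{n}0.png",im)
    c=ctrl.get_calibration(n); print(n,[c[k] for k in("fx","fy","cx","cy")],(-np.array(c["R"]).T@c["t"]),np.array(c["R"]).tolist())
    for o in ["red_plate","red_plate_center","rack","camera_head","lens","stand","blue_plate","yellow_plate"]:
        r=ctrl.landmark_of(n,o)
        print(' ',o,[(np.round(q["pixel"],1).tolist(),round(q["confidence"],2)) for q in r][:3])
print(ctrl.get_obs())
E
python3 s1.py
```

```text
pics
scene [348.58013106485674, 348.58013106485674, 250.842726013193, 190.83954539569874] [ 1.0599 -0.2234  0.8907] [[0.5453060845383342, 0.8381388100009889, -0.012830016975733403], [0.6730113384783066, -0.4468933286784007, -0.5893573542956578], [-0.4996969205879796, 0.3127454043672991, -0.8077705736173023]]
  red_plate [([161.9, 245.2], 0.6)]
  red_plate_center [([155.9, 236.7], 0.68)]
  rack [([161.2, 250.2], 0.82)]
  camera_head [([314.3, 174.0], 0.59)]
  lens [([298.5, 169.7], 0.58)]
  stand [([302.1, 230.9], 0.55)]
  blue_plate [([237.0, 238.0], 0.97), ([262.9, 276.4], 0.59), ([183.3, 242.0], 0.57)]
  yellow_plate [([139.7, 249.2], 0.66)]
top [389.19016313905274, 389.19016313905274, 252.85361863973404, 193.49710896198673] [0.488  0.0572 1.1233] [[0.025575081572933703, -0.9995900753442942, 0.012868429419527332], [-0.9953046041993044, -0.026663299916004902, -0.0930473712538672], [0.09335234363530245, -0.01042831294010463, -0.9955785203724612]]
  red_plate [([340.3, 215.0], 0.75), ([318.4, 207.9], 0.63), ([218.8, 255.6], 0.17)]
  red_plate_center [([343.6, 212.9], 0.91), ([152.1, 1
[... 485 characters left out ...]
7695241536, 0.3394751991531944, 0.2709262581487185], [-0.2534675809914433, 0.09568303175054765, -0.9626000949622695]]
  red_plate []
  red_plate_center []
  rack []
  camera_head []
  lens []
  stand []
  blue_plate []
  yellow_plate []
{'clock': 1.35, 'joint_pos': array([ 85.8361,  20.5472,   0.6845,  -0.0017, -70.1368, -16.5059]), 'qvel': array([ 0.0706,  0.0126,  0.0198, -0.0197,  0.0164,  0.0795]), 'tau': array([  0.0004, -58.2379,  29.33  ,   7.0028,   0.0124,  -0.    ]), 'tool_pos': array([0.2383, 0.6315, 0.2266]), 'orientation': array([ -0.5911,  89.9983, 158.7386]), 'force': array([0.2343, 0.0229, 0.7514]), 'moment': array([-0.0224, -0.0035,  0.0157]), 'opening': 0.08762798318428525}
```

```bash
python3 -c "
import cv2
for n in ['scene','top']:
    cv2.imwrite(f'pics/{n}0b.png',cv2.resize(cv2.imread(f'pics/{n}0.png'),(800,600),interpolation=cv2.INTER_CUBIC))"
```

```text
(no output)
```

View pics/scene0b.png

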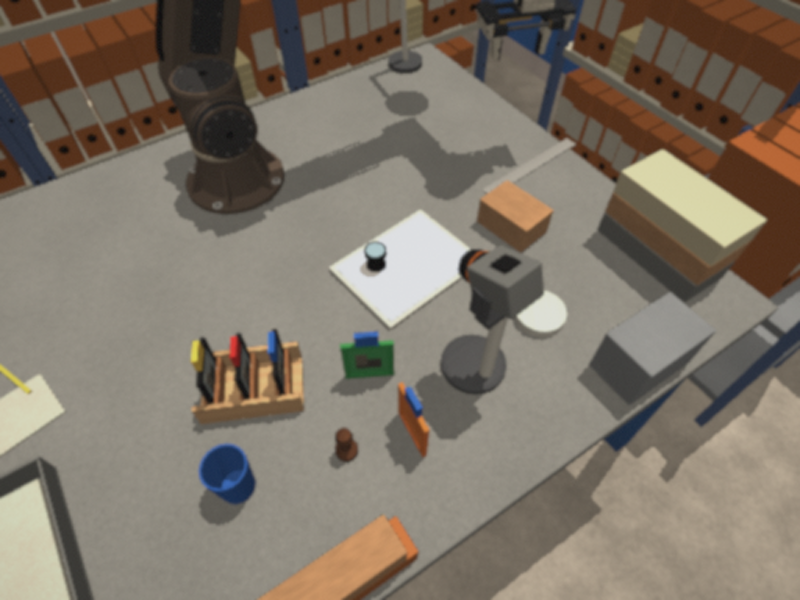

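View pics/top0b.png

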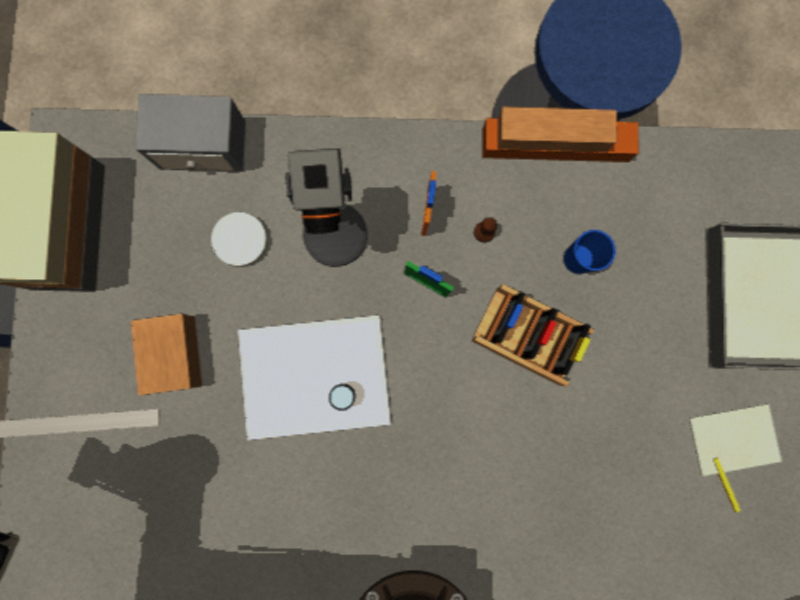

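Pictures 1 and 2 (scene and top): the rack holds yellow, red and blue plates, and the red plate is in the middle pocket (top view about (547,333) of 800x600). The grey camera is at (317,185) and looks toward the robot. The green and orange look-alikes stand between them.

```bash
cat > h.py <<'E'
from plant import ctrl
import cv2,numpy as np
from scipy.spatial.transform import Rotation as Ro
from scipy.optimize import least_squares
np.set_printoptions(precision=4,suppress=True)
def cal(n):
    c=ctrl.get_calibration(n); return dict(n=n,f=c["fx"],c=np.array([c["cx"],c["cy"]]),R=np.array(c["R"]),t=np.array(c["t"]))
def proj(c,X):
    p=np.atleast_2d(X)@c['R'].T+c['t']
    if c['n']=='wrist':
        r=np.linalg.norm(p[:,:2],axis=1)+1e-12; th=np.arctan2(r,p[:,2])
        return c['c']+c['f']*(th/r)[:,None]*p[:,:2]
    return c['c']+c['f']*p[:,:2]/p[:,2:]
def tri(obs,x0=(.5,0,.1)):
    s=least_squares(lambda X:np.concatenate([(proj(c,X)[0]-p) for c,p in obs]),x0,loss='soft_l1')
    return s.x,np.abs(s.fun).max()
def onplane(c,px,z,x0=(.5,0)):
    return least_squares(lambda u:proj(c,[u[0],u[1],z])[0]-px,x0).x
def pose():
    o=ctrl.get_obs(); r,p,y=o['orientation']
    return o['clock'],o['tool_pos'],Ro.from_euler('xyz',[r,p,y],degrees=True)
def delta(pt,Rt):   # shift & rotvec in tool axes
    _,p,R=pose(); return R.inv().apply(pt-p),(R.inv()*Rt).as_rotvec(degrees=True)
E
python3 - <<'E'
from h import *
S,T=cal('scene'),cal('top')
for o,a,b in [("red c",(155.9,236.7),(343.6,212.9)),("red",(161.9,245.2),(340.3,215)),("rack",(161.2,250.2),(334.5,218.4)),("head",(314.3,174),(206.2,121.4)),("lens",(298.5,169.7),(207.7,149.3)),("stand",(302.1,230.9),(215.2,151.4))]:
    print(o,*tri([(S,np.array(a)),(T,np.array(b))]))
# rack yaw from top: corners of rim z=.055 (800x600 pixels)
for p in [(503,287),(592,328),(567,384),(474,338)]: print(onplane(T,np.array(p)*.64,.055))
# red mask centroid of colour in both
for n,c in (('scene',S),('top',T)):
    im=cv2.imread(f'pics/{n}0.png').astype(int); m=(im[...,2]>130)&(im[...,1]<60)&(im[...,0]<60)
    k,l,st,ce=cv2.connectedComponentsWithStats(m.astype('uint8'))
    for i in range(1,k):
        if st[i,4]>15: print(n,ce[i],st[i])
E
```

```text
red c [ 0.5406 -0.2001  0.0729] 0.2192958324963854
red [ 0.5378 -0.1998  0.0191] 2.0255709333698917
rack [ 0.5278 -0.2003 -0.0276] 0.6820883985430441
head [0.7235 0.1551 0.2832] 0.054283267478069774
lens [0.67  0.155 0.244] 0.5834133351273749
stand [0.7138 0.1607 0.0074] 1.2055303658327148
[ 0.6206 -0.1446]
[ 0.552  -0.3026]
[ 0.4529 -0.2583]
[ 0.529  -0.0943]
scene [149.8649 222.8108] [147 216   5  13  37]
top [350.8333 212.2667] [347 205   9  15  60]
```

```bash
python3 - <<'E'
from h import *
_,p,R=pose()
for tgt,tilt,rz in [((.45,.10,.45),-35,-69),]:
    print(delta(np.array(tgt),Ro.from_rotvec([0,tilt,0],degrees=True)*Ro.from_rotvec([0,0,rz],degrees=True)*R))
E
```

```text
(array([-0.2234,  0.4226, -0.3857]), array([ 66.7328,  21.2169, -30.4953]))
```

Emit:
drive_tool --plan '[[[-0.223,0.423,-0.386],[66.7,21.2,-30.5],1],[[-0.223,0.423,-0.386],[66.7,21.2,-30.5],1],[[-0.223,0.423,-0.386],[66.7,21.2,-30.5],1],[[-0.223,0.423,-0.386],[66.7,21.2,-30.5],1],[[-0.223,0.423,-0.386],[66.7,21.2,-30.5],1],[[-0.223,0.423,-0.386],[66.7,21.2,-30.5],1],[[-0.223,0.423,-0.386],[66.7,21.2,-30.5],1],[[-0.223,0.423,-0.386],[66.7,21.2,-30.5],1],[[-0.223,0.423,-0.386],[66.7,21.2,-30.5],1],[[-0.223,0.423,-0.386],[66.7,21.2,-30.5],1],[[-0.223,0.423,-0.386],[66.7,21.2,-30.5],1],[[-0.223,0.423,-0.386],[66.7,21.2,-30.5],1],[[-0.223,0.423,-0.386],[66.7,21.2,-30.5],1],[[-0.223,0.423,-0.386],[66.7,21.2,-30.5],1],[[-0.223,0.423,-0.386],[66.7,21.2,-30.5],1],[[-0.223,0.423,-0.386],[66.7,21.2,-30.5],1],[[-0.223,0.423,-0.386],[66.7,21.2,-30.5],1],[[-0.223,0.423,-0.386],[66.7,21.2,-30.5],1],[[-0.223,0.423,-0.386],[66.7,21.2,-30.5],1],[[-0.223,0.423,-0.386],[66.7,21.2,-30.5],1]]'

```text
clock: 3.02
tool_pos: [0.4499, 0.1006, 0.4489]
orientation: [-90.4, 55.0, 0.1]
force: [0.1, 0.7, -0.2]
opening: 0.0874
```

```bash
cat > look.py <<'E'
from h import *
import sys,pickle
tag=sys.argv[1]; W=cal('wrist'); im=ctrl.snapshot('wrist'); cv2.imwrite(f'pics/{tag}.png',im)
out=dict(W=W)
for o in sys.argv[2:]:
    r=ctrl.landmark_of('wrist',o); out[o]=r
    print(o,[(np.round(q["pixel"],1).tolist(),round(q["confidence"],2)) for q in r][:3])
if 'lens' in sys.argv: 
    r=ctrl.cut_out('wrist','camera_head'); out['mask']=r
    for q in r: print('mask',q['confidence'],q['pixel'],q['pixels'].sum())
pickle.dump(out,open(f'{tag}.pkl','wb'))
cv2.imwrite(f'pics/{tag}b.png',cv2.resize(im,(800,600),interpolation=cv2.INTER_CUBIC))
E
python3 look.py w1 camera_head lens red_plate_center rack stand
```

```text
camera_head [([175.6, 193.5], 0.97), ([271.5, 238.7], 0.69)]
lens [([208.5, 193.1], 0.89)]
red_plate_center []
rack [([349.2, 1.6], 0.74)]
stand [([270.1, 169.1], 0.87)]
mask 0.85 [173.8, 196.7] 3076
```

View pics/w1b.png

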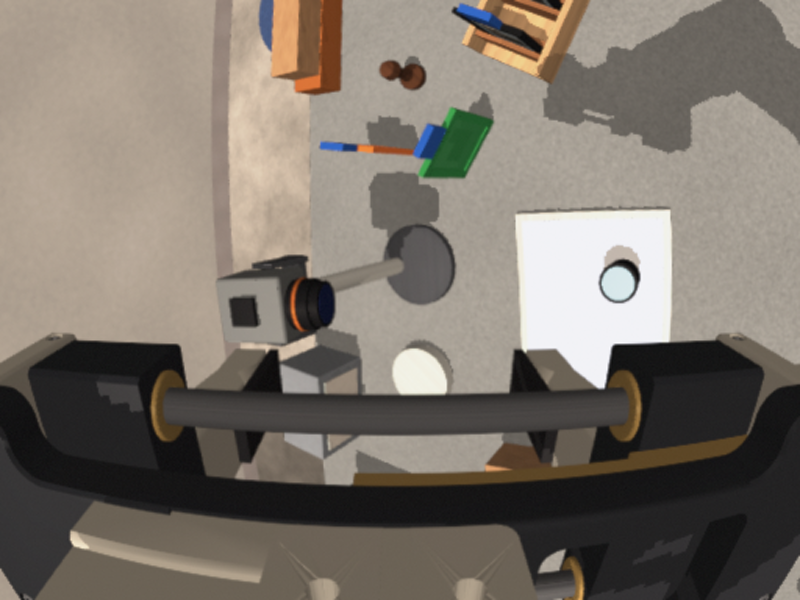

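Picture 3 (wrist): the inspection camera body is around (265,300) with the lens at (318,303), and the foot is at (420,265). The view is clear, so I'll take a second one from the side.

Emit:
drive_tool --plan '[[[0.056,0.076,0.14],[0,0,0],1],[[0.056,0.076,0.14],[0,0,0],1],[[0.056,0.076,0.14],[0,0,0],1],[[0.056,0.076,0.14],[0,0,0],1],[[0.056,0.076,0.14],[0,0,0],1],[[0.056,0.076,0.14],[0,0,0],1],[[0.056,0.076,0.14],[0,0,0],1]]'

```text
clock: 3.95
tool_pos: [0.419, 0.2396, 0.3595]
orientation: [-90.5, 55.0, 0.0]
force: [0.1, 0.2, -0.3]
opening: 0.0874
```

```bash
python3 look.py w2 camera_head lens stand; python3 - <<'E'
import cv2,numpy as np,pickle
out=[]
for t in('w1','w2'):
    d=pickle.load(open(t+'.pkl','rb')); px=np.array(d['lens'][0]['pixel'])*.5+np.array(d['camera_head'][0]['pixel'])*.5
    x0,y0=(px-[50,50]).astype(int).clip(0); print(t,x0,y0)
    out.append(cv2.resize(cv2.imread(f'pics/{t}.png')[y0:y0+100,x0:x0+100],(400,400),interpolation=cv2.INTER_CUBIC))
cv2.imwrite('pics/crop12.png',np.hstack(out))
E
```

```text
camera_head [([115.0, 114.0], 0.82)]
lens [([143.9, 105.1], 0.55)]
stand [([234.7, 110.5], 0.68)]
mask 0.64 [113.2, 113.4] 3626
w1 142 143
w2 79 59
```

View pics/crop12.png

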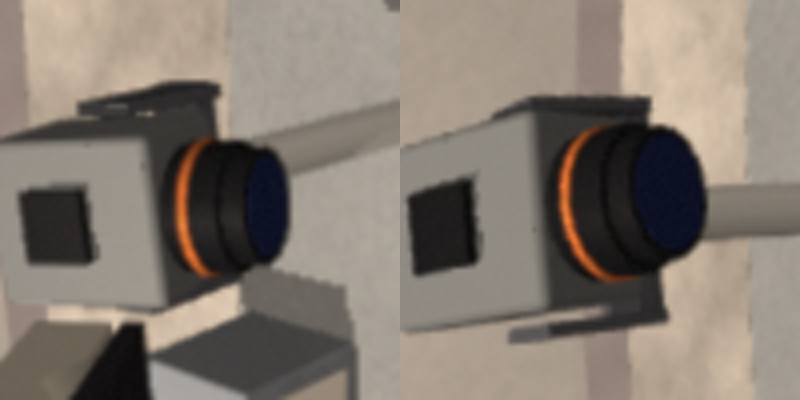

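Picture 4 (crops w1 and w2): the blue front glass is clear at crop (267,206) and (668,194). The top face's front edge runs (148,137)-(165,310) in w1 and (527,113)-(543,322) in w2.

```bash
cat > head.py <<'E'
from h import *
import pickle
off={'w1':(142,143),'w2':(79,59)}
D={t:pickle.load(open(t+'.pkl','rb'))['W'] for t in off}
pts={'w1':[((148,137),(1,-1)),((165,310),(1,1)),((8,302),(-1,1)),((0,143),(-1,-1))],'w2':[((127,113),(1,-1)),((143,322),(1,1))]}
pts={t:[(( np.array(p)+.5)/4-.5+off[t],s) for p,s in v] for t,v in pts.items()}
ell={}
for t in off:
    im=cv2.imread(f'pics/{t}.png').astype(int); m=np.zeros(im.shape[:2],'uint8'); x,y=off[t]
    s=im[y:y+100,x:x+100]; m[y:y+100,x:x+100]=(s[...,0]-s[...,2]>18)&(s[...,0]<90)
    k,l,st,ce=cv2.connectedComponentsWithStats(m); i=1+st[1:,4].argmax()
    c=max(cv2.findContours((l==i).astype('uint8'),0,1)[0],key=len); h=cv2.convexHull(c)[:,0]
    f=np.zeros_like(m); cv2.fillConvexPoly(f,h,1); q=np.argwhere(f)[:,::-1]
    ell[t]=(q.mean(0),np.cov(q.T)); print(t,st[i],q.mean(0),np.sqrt(np.linalg.eigvalsh(ell[t][1]))*2)
g=np.array([[r*np.cos(a),r*np.sin(a)] for r in np.sqrt((np.arange(12)+.5)/12) for a in np.arange(40)*2*np.pi/40])
def frame(u): return Ro.from_euler('zy',[0,0]) if 0 else Ro.from_euler('ZY',[u[2],-u[3]])  # own -x dips by tilt
def model(u):
    R=frame(u); o=np.array([u[0],u[1],u[8]]); return R,o
def res(u):
    R,o=model(u); e=[]
    for t,W in D.items():
        d=np.c_[np.full(len(g),-.06),g*u[7]]
        q=proj(W,R.apply(d)+o); e+=list((q.mean(0)-ell[t][0])*2)
        A,B=np.cov(q.T),ell[t][1]; sa=lambda M:np.array([np.sqrt(M[0,0])*2,np.sqrt(M[1,1])*2,M[0,1]/np.sqrt(M[0,0]*M[1,1])*5])
        e+=list(sa(A)-sa(B))
        for p,s in pts[t]:
            X=R.apply([u[4] if s[0]>0 else u[4]+.08, -.035*(-s[1]) , u[6]])+o
            e+=list(proj(W,X)[0]-p)
    e+=[(u[8]-.27)/.002,(u[6]-.03)/.003]
    return np.array(e)
# front is at own -x: corner x = -xf ; s[1]=-1 => image up => world -y
u0=[.72,.155,0,.3,-.02,0,.03,.025,.27]
s=least_squares(res,u0,x_scale=.1)
u=s.x; R,o=model(u)
print('o',o,'yaw,tilt deg',np.degrees(u[2:4]),'front',u[4],'ztop',u[6],'rad',u[7]); print(s.fun)
J=s.jac; C=np.linalg.pinv(J.T@J); print('sd',np.sqrt(np.diag(C)))
L=R.apply([-.06,0,0])+o; d=R.apply([-1,0,0]); print('lens',L,'dir',d,'centre target',L+.15*d)
E
python3 head.py
```

```text
w1 [204 183   9  23 168] [208.1573 193.9663] [ 4.7335 12.0469]
w2 [138  93  16  28 348] [145.7056 106.4889] [ 8.1309 14.1434]
o [0.729  0.1658 0.2681] yaw,tilt deg [ 6.2581 15.012 ] front -0.025535094202760043 ztop 0.02973109697634023 rad 0.018637733585170378
[ 0.453   1.1456  1.0211 -0.2023 -0.0652 -1.4609 -0.2089  0.241   0.4143
  1.5138  0.1341 -2.8373 -0.3116 -0.3791  0.7898  0.5409 -0.6211 -0.1464
  0.7565 -0.9656  0.9588 -2.4675 -0.9575 -0.0896]
sd [0.0017 0.0007 0.0124 0.0219 0.0021    nan 0.0022 0.0009 0.0014]
lens [0.6714 0.1595 0.2525] dir [-0.9601 -0.1053 -0.259 ] centre target [0.5274 0.1437 0.2137]head.py:36: RuntimeWarning: invalid value encountered in sqrt
  J=s.jac; C=np.linalg.pinv(J.T@J); print('sd',np.sqrt(np.diag(C)))
```

```bash
cat >> head.py <<'E'
out=[]
S={'w1':D['w1'],'w2':D['w2']}
for t,W in S.items():
    x0,y0=off[t]; x0=max(0,x0-12); y0=y0+12; k=5
    im=cv2.resize(cv2.imread(f'pics/{t}.png')[y0:y0+80,x0:x0+80],None,fx=k,fy=k,interpolation=cv2.INTER_CUBIC)
    dr=lambda X,c:cv2.polylines(im,[np.round((proj(W,R.apply(X)+o)-[x0,y0]+.5)*k-.5).astype(int)],True,c,1)
    a=np.linspace(0,2*np.pi,60)
    for rr,cc in((.027,(0,255,0)),(u[7],(255,255,0))): dr(np.c_[np.full(60,-.06),rr*np.cos(a),rr*np.sin(a)],cc)
    f,b,h=u[4],u[4]+.08,u[6]
    dr(np.array([[f,-.035,h],[f,.035,h],[b,.035,h],[b,-.035,h]]),(0,0,255))
    dr(np.array([[f,-.035,h],[f,.035,h],[f,.035,h-.06],[f,-.035,h-.06]]),(255,0,255))
    out.append(im)
cv2.imwrite('pics/ov.png',np.hstack(out))
E
python3 head.py >/dev/null 2>&1
```

```text
(no output)
```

View pics/ov.png

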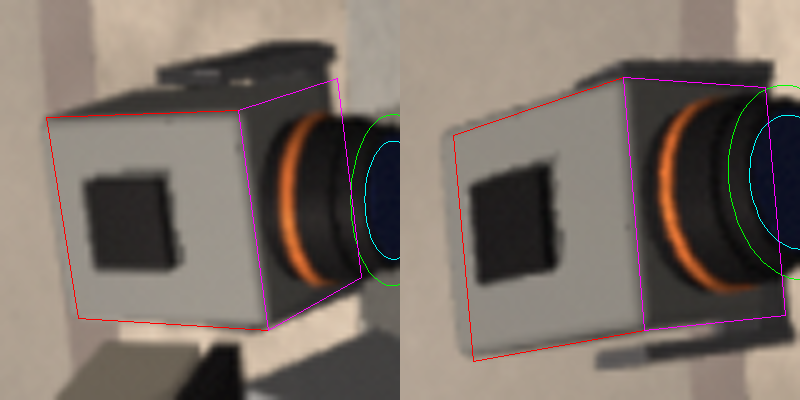

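Picture 5 (overlay): the box fits to about 1 px, except the back edge in w2 is about 2 px off. My blue mask was too small. I'll refit with the full glass extents and the w2 back corners.

```bash
cat > head2.py <<'E'
from h import *
import pickle
off={'w1':(142,143),'w2':(79,59)}
D={t:pickle.load(open(t+'.pkl','rb'))['W'] for t in off}
c5={'w1':(130,155),'w2':(67,71)}
raw={'w1':[((239,110),(1,-1)),((267,330),(1,1)),((77,319),(-1,1)),((45,118),(-1,-1))],'w2':[((225,78),(1,-1)),((244,330),(1,1)),((44,135),(-1,-1)),((65,360),(-1,1))]}
pts={t:[((np.array(p)+.5)/5-.5+c5[t],s) for p,s in v] for t,v in raw.items()}
box={t:(np.array(b)+.5)/4-.5+np.array(off[t])[[0,1,0,1]] for t,b in {'w1':(245,147,289,265),'w2':(232,126,306,262)}.items()}
a=np.linspace(0,2*np.pi,120)
def res(u,f=True):
    R=Ro.from_euler('ZY',[u[2],-u[3]]); o=np.array([u[0],u[1],u[4]]); e=[]
    for t,W in D.items():
        q=proj(W,R.apply(np.c_[np.full(120,-.06),u[5]*np.cos(a),u[5]*np.sin(a)])+o)
        e+=list(np.r_[q.min(0),q.max(0)]-box[t])
        for p,s in pts[t]: e+=list(proj(W,R.apply([u[6]+(.08 if s[0]<0 else 0),.035*s[1],u[7]])+o)[0]-p)
    return np.array(e+[(u[4]-.27)/.002,(u[7]-.03)/.002])
s=least_squares(res,[.72,.155,0,.3,.27,.024,-.03,.03],x_scale=.1); u=s.x
C=np.linalg.inv(s.jac.T@s.jac)*(s.fun**2).mean(); sd=np.sqrt(np.diag(C))
print('o',u[[0,1,4]],'yaw,tilt',np.degrees(u[2:4]),'+-',np.degrees(sd[2:4]),'rad,front,top',u[5:],'rms',np.sqrt((s.fun**2).mean())); print(s.fun.round(1))
R=Ro.from_euler('ZY',[u[2],-u[3]]); L=R.apply([-.06,0,0])+u[[0,1,4]]; d=-R.as_matrix()[:,0]
print('lens',L,'d',d,'target',L+.15*d)
for n,ph,pl in(('scene',(314.3,174),(298.5,169.7)),('top',(206.2,121.4),(207.7,149.3))): print(n,proj(cal(n),u[[0,1,4]])[0]-ph,proj(cal(n),L)[0]-pl)
E
python3 head2.py
```

```text
o [0.7294 0.1657 0.269 ] yaw,tilt [ 5.9395 17.9441] +- [0.2933 0.5183] rad,front,top [ 0.0229 -0.0251  0.0295] rms 0.5175488134572859
[-0.8  0.5  0.9 -0.1  0.3  0.   0.5 -0.2 -1.   0.2 -0.9  0.  -0.9  0.6
  0.8 -0.6  0.2 -0.3  0.4  0.   0.2 -0.3 -0.1  0.3 -0.5 -0.2]
lens [0.6726 0.1598 0.2505] d [-0.9463 -0.0984 -0.3081] target [0.5307 0.145  0.2043]
scene [4.534  3.6019] [ 1.9658 -1.7952]
top [-3.9086 -0.9484] [-2.8033 -2.0882]
```

```bash
python3 - <<'E'
from h import *
az=np.radians(246.5); y=np.array([np.cos(az),np.sin(az),0]); x=np.array([0,0,-1.]); 
print(delta(np.array([.53,-.2,.29]),Ro.from_matrix(np.c_[x,y,np.cross(x,y)])))
exec(open('head2.py').read().split("for n,ph")[0].replace("from h import *",""))
T=cal('top'); im=cv2.imread('pics/top0.png'); k=8; x0,y0=170,85
im=cv2.resize(im[y0:y0+70,x0:x0+60],None,fx=k,fy=k,interpolation=cv2.INTER_CUBIC)
o=u[[0,1,4]]
dr=lambda X,c:cv2.polylines(im,[np.round((proj(T,R.apply(X)+o)-[x0,y0]+.5)*k-.5).astype(int)],True,c,1)
f,b,h=u[6],u[6]+.08,u[7]
dr(np.array([[f,-.035,h],[f,.035,h],[b,.035,h],[b,-.035,h]]),(0,0,255)); dr(np.c_[np.full(120,-.06),.027*np.cos(a),.027*np.sin(a)],(0,255,0))
cv2.imwrite('pics/ovtop.png',im)
E
```

```text
(array([ 0.1204, -0.0481, -0.4392]), array([-64.0153, -20.2804,  30.9299]))
o [0.7294 0.1657 0.269 ] yaw,tilt [ 5.9395 17.9441] +- [0.2933 0.5183] rad,front,top [ 0.0229 -0.0251  0.0295] rms 0.5175488134572859
[-0.8  0.5  0.9 -0.1  0.3  0.   0.5 -0.2 -1.   0.2 -0.9  0.  -0.9  0.6
  0.8 -0.6  0.2 -0.3  0.4  0.   0.2 -0.3 -0.1  0.3 -0.5 -0.2]
lens [0.6726 0.1598 0.2505] d [-0.9463 -0.0984 -0.3081] target [0.5307 0.145  0.2043]
```

View pics/ovtop.png

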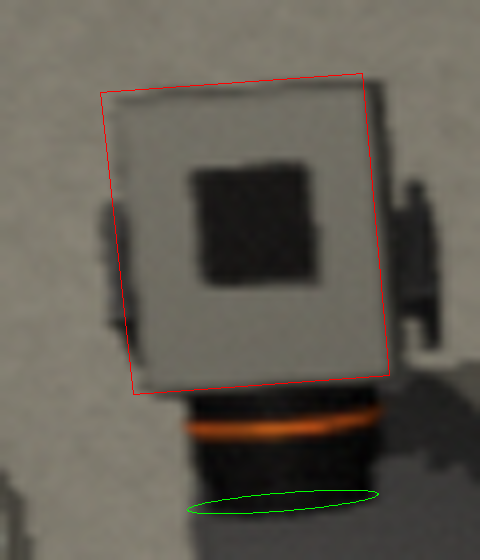

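Picture 6 (top overlay): yaw agrees within about 0.5°. The position differs by about 1.5 px (3 mm), which fits the calibration error. On to the rack.

Emit:
drive_tool --plan '[[[0.12,-0.048,-0.439],[-64,-20.3,30.9],1],[[0.12,-0.048,-0.439],[-64,-20.3,30.9],1],[[0.12,-0.048,-0.439],[-64,-20.3,30.9],1],[[0.12,-0.048,-0.439],[-64,-20.3,30.9],1],[[0.12,-0.048,-0.439],[-64,-20.3,30.9],1],[[0.12,-0.048,-0.439],[-64,-20.3,30.9],1],[[0.12,-0.048,-0.439],[-64,-20.3,30.9],1],[[0.12,-0.048,-0.439],[-64,-20.3,30.9],1],[[0.12,-0.048,-0.439],[-64,-20.3,30.9],1],[[0.12,-0.048,-0.439],[-64,-20.3,30.9],1],[[0.12,-0.048,-0.439],[-64,-20.3,30.9],1],[[0.12,-0.048,-0.439],[-64,-20.3,30.9],1],[[0.12,-0.048,-0.439],[-64,-20.3,30.9],1],[[0.12,-0.048,-0.439],[-64,-20.3,30.9],1],[[0.12,-0.048,-0.439],[-64,-20.3,30.9],1]]'

```text
clock: 5.45
tool_pos: [0.5202, -0.1617, 0.2978]
orientation: [-128.1, 88.6, 26.1]
force: [1.4, 0.6, 0.6]
opening: 0.088
```

```bash
python3 look.py w3 red_plate red_plate_center rack
```

```text
red_plate [([273.7, 139.7], 0.64)]
red_plate_center [([276.6, 145.1], 0.79)]
rack [([276.1, 139.1], 0.72)]
```

View pics/w3b.png

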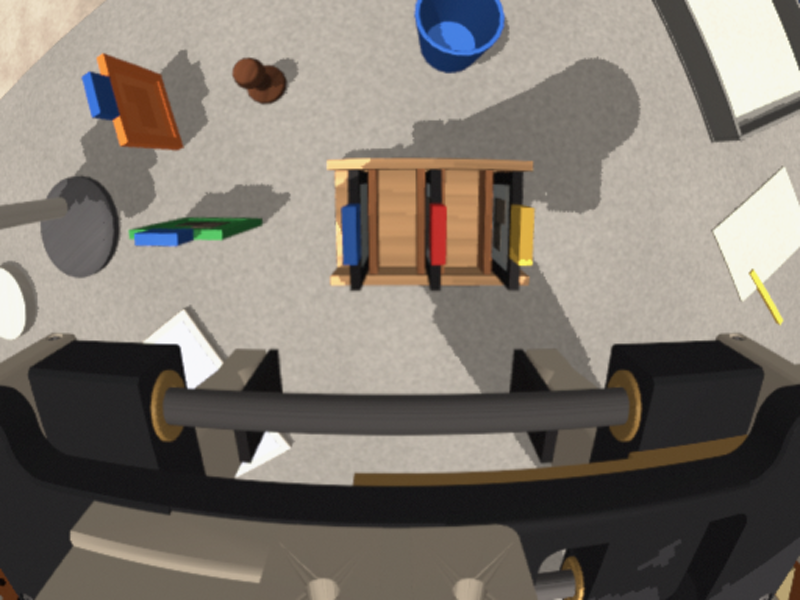

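Picture 7 (wrist): the rack is at the image centre-top, with the red tab at (437,235) between the blue tab (350) and the yellow tab (521). Fully open fingers (±65 mm) would hit the neighbouring tabs at ±60 mm, so I'll go in about 40% open.

```bash
cat > tab.py <<'E'
from h import *
import sys,pickle
W0=pickle.load(open('w3.pkl','rb'))['W']
def redbox(im):
    im=im.astype(int); m=(im[...,2]>110)&(im[...,1]<60)&(im[...,0]<60)
    k,l,st,ce=cv2.connectedComponentsWithStats(m.astype('uint8')); i=1+st[1:,4].argmax()
    return cv2.minAreaRect(np.argwhere(l==i)[:,::-1].astype(np.float32)),ce[i],st[i]
V=[(W0,'pics/w3.png'),(cal('top'),'pics/top0.png'),(cal('scene'),'pics/scene0.png')]
for a in sys.argv[1:]: V.insert(0,(pickle.load(open(a+'.pkl','rb'))['W'],f'pics/{a}.png'))
C=[]
for c,f in V:
    r,ce,st=redbox(cv2.imread(f)); b=cv2.boxPoints(r); C.append((c,ce)); print(f,r,ce)
    if c['n']=='wrist':
        q=np.array([onplane(c,p,.15,(.54,-.2)) for p in b]); print(q.mean(0)); e=np.diff(np.vstack([q,q[:1]]),axis=0)
        for v in e: print('  edge',np.linalg.norm(v),np.degrees(np.arctan2(v[1],v[0]))%180)
print('tri',tri(C),'tri wrist+top',tri(C[:-1]))
E
python3 tab.py; python3 - <<'E'
from h import *
print(pose()[1],pose()[2].as_euler('xyz',degrees=True))
W=__import__('pickle').load(open('w3.pkl','rb'))['W']
for p in [(328,165),(533,165),(527,284),(332,281)]: print(onplane(W,np.array(p)*.64,.055,(.54,-.2)))
E
```

```text
pics/w3.png ((90.70691680908203, 64.74925994873047), (68.46949768066406, 31.100194931030273), 72.55281066894531) [87.5911 67.0268]
[ 0.728  -0.0504]
  edge 0.04375036475529968 68.1654249209126
  edge 0.08681299564735293 174.07380810097496
  edge 0.04095091913544996 73.42655663593624
  edge 0.09125712615387126 175.22215909854327
pics/top0.png ((350.6000061035156, 212.30001831054688), (4.0249223709106445, 16.099689483642578), 26.56505012512207) [350.7846 212.1692]
pics/scene0.png ((149.9807586669922, 223.09616088867188), (3.9223227500915527, 14.31647777557373), 11.309932708740234) [149.8372 223.4651]
tri (array([ 0.6283, -0.1464,  0.3574]), np.float64(50.134781513524814)) tri wrist+top (array([ 0.6286, -0.1459,  0.3567]), np.float64(50.2466008842884))
[ 0.52   -0.1609  0.2954] [-125.9331   88.7687   27.8213]
[ 0.6223 -0.1406]
[ 0.5472 -0.3022]
[ 0.4512 -0.255 ]
[ 0.5291 -0.0972]
```

```bash
sed -i "s/m=(im.*/m=(im[...,2]>100)\&(im[...,1]<.25*im[...,2])\&(im[...,0]<.35*im[...,2])/" tab.py; python3 tab.py
cat > go.py <<'E'
from h import *
import sys
x,y,z,az=map(float,sys.argv[1:5]); az=np.radians(az); Y=np.array([np.cos(az),np.sin(az),0]); X=np.array([0,0,-1.])
print(pose()[0],*delta(np.array([x,y,z]),Ro.from_matrix(np.c_[X,Y,np.cross(X,Y)])))
E
python3 go.py .5375 -.1987 .22 245
```

```text
pics/w3.png ((280.0, 149.5), (37.0, 8.0), 90.0) [279.1826 149.7925]
[ 0.5398 -0.1983]
  edge 0.008249686292781517 65.02073343580922
  edge 0.03881858545484473 155.22751242097362
  edge 0.008420910741067432 64.7323314158129
  edge 0.03877595804390308 154.9748937977944
pics/top0.png ((350.4000244140625, 212.2000274658203), (3.5777084827423096, 15.205260276794434), 26.56505012512207) [350.569  211.9483]
5.65 [ 0.0754  0.0275 -0.0315] [-1.2456 -0.7334  0.9891]Traceback (most recent call last):
  File "tab.py", line 12, in <module>
    r,ce,st=redbox(cv2.imread(f)); b=cv2.boxPoints(r); C.append((c,ce)); print(f,r,ce)
            ~~~~~~^^^^^^^^^^^^^^^
  File "tab.py", line 6, in redbox
    k,l,st,ce=cv2.connectedComponentsWithStats(m.astype('uint8')); i=1+st[1:,4].argmax()
                                                                       ~~~~~~~~~~~~~~~^^
ValueError: attempt to get argmax of an empty sequence
```

Emit:
drive_tool --plan '[[[0.075,0.028,-0.033],[-1.2,-0.7,1.0],0.4],[[0.075,0.028,-0.033],[-1.2,-0.7,1.0],0.4],[[0.075,0.028,-0.033],[-1.2,-0.7,1.0],0.4],[[0.075,0.028,-0.033],[-1.2,-0.7,1.0],0.4],[[0.075,0.028,-0.033],[-1.2,-0.7,1.0],0.4],[[0.075,0.028,-0.033],[-1.2,-0.7,1.0],0.4],[[0.075,0.028,-0.033],[-1.2,-0.7,1.0],0.4]]'

```text
clock: 6.23
tool_pos: [0.5394, -0.1992, 0.2229]
orientation: [-164.4, 89.7, -9.4]
force: [-0.1, 0.1, 0.6]
opening: 0.0464
```

```bash
sed -i "s/,(cal('scene'),'pics\/scene0.png')//; s/C\[:-1\]/C[:2]/" tab.py; python3 look.py w4; python3 tab.py w4; python3 go.py .54 -.1983 .119 245
```

```text
pics/w4.png ((254.0, 175.0), (6.0, 8.0), 90.0) [253.7241 175.0517]
[ 0.5586 -0.2081]
  edge 0.006346418096339784 65.04857296434069
  edge 0.004883988414091336 155.24411008077956
  edge 0.00637660452455074 65.0476845876401
  edge 0.0048838798120547505 154.88997841397594
pics/w3.png ((280.0, 149.5), (37.0, 8.0), 90.0) [279.1826 149.7925]
[ 0.5398 -0.1983]
  edge 0.008249686292781517 65.02073343580922
  edge 0.03881858545484473 155.22751242097362
  edge 0.008420910741067432 64.7323314158129
  edge 0.03877595804390308 154.9748937977944
pics/top0.png ((350.4000244140625, 212.2000274658203), (3.5777084827423096, 15.205260276794434), 26.56505012512207) [350.569  211.9483]
tri (array([ 0.5438, -0.2031,  0.0848]), np.float64(10.665549252968617)) tri wrist+top (array([ 0.5171, -0.1915, -0.0538]), np.float64(5.529583990780964))
6.2833 [ 0.1036 -0.001   0.0002] [ 0.003  -0.2317  0.0659]
```

View pics/w4b.png

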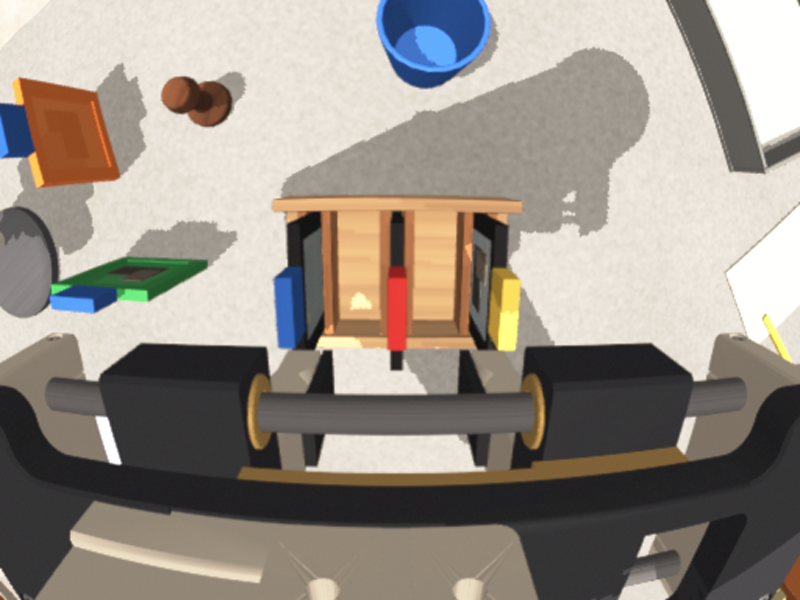

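Picture 8 (wrist): the red tab is at (387-406, 266-350), midway between the fingers, which are now partly open. I'll check its height from the two wrist views.

```bash
python3 - <<'E'
from h import *
import pickle
A,B=[pickle.load(open(t+'.pkl','rb'))['W'] for t in('w3','w4')]
im=cv2.imread('pics/w4.png').astype(int); m=(im[...,2]>100)&(im[...,1]<.45*im[...,2])&(im[...,0]<.45*im[...,2]); m[:,:235]=0;m[:,275:]=0;m[:150]=0;m[240:]=0
q=np.argwhere(m)[:,::-1]; print(q.min(0),q.max(0),q.mean(0))
p=(q.min(0)+q.max(0))/2
print(tri([(A,np.array([279.6,149.5])),(B,p)],(.54,-.2,.15)), onplane(B,p,.15,(.54,-.2)))
for c in (q.min(0),q.max(0)): print(onplane(B,c,.15,(.54,-.2)))
E
```

```text
[248 171] [260 224] [253.6656 197.2426]
(array([ 0.538 , -0.1984,  0.1355]), np.float64(0.24740647144756167)) [ 0.5417 -0.2003]
[ 0.5636 -0.2052]
[ 0.5187 -0.1951]
```

Emit:
drive_tool --plan '[[[0.04,0,0],[0,0,0],0.4],[[0.075,0,0],[0,0,0],0.4],[[0.095,0,0],[0,-0.2,0],0.4],[[0.103,0,0],[0,-0.2,0],0.4],[[0.103,0,0],[0,-0.2,0],0.4],[[0.103,0,0],[0,-0.2,0],0.4],[[0.103,0,0],[0,-0.2,0],0],[[0.103,0,0],[0,-0.2,0],0],[[0.103,0,0],[0,-0.2,0],0],[[0.103,0,0],[0,-0.2,0],0],[[0.103,0,0],[0,-0.2,0],0],[[0.103,0,0],[0,-0.2,0],0],[[0.103,0,0],[0,-0.2,0],0],[[0.103,0,0],[0,-0.2,0],0],[[0.103,0,0],[0,-0.2,0],0],[[0.103,0,0],[0,-0.2,0],0]]'

```text
clock: 7.62
tool_pos: [0.54, -0.1995, 0.1203]
orientation: [-144.7, 89.9, 10.3]
force: [-1.2, 0.1, 5.6]
opening: 0.0096
```

Emit:
drive_tool --plan '[[[-0.005,0,0],[0,0,0],0],[[-0.015,0,0],[0,0,0],0],[[-0.03,0,0],[0,0,0],0],[[-0.045,0,0],[0,0,0],0],[[-0.06,0,0],[0,0,0],0],[[-0.08,0,0],[0,0,0],0],[[-0.1,0,0],[0,0,0],0],[[-0.12,0,0],[0,0,0],0],[[-0.14,0,0],[0,0,0],0],[[-0.16,0,0],[0,0,0],0],[[-0.175,0,0],[0,0,0],0],[[-0.18,0,0],[0,0,0],0],[[-0.18,0,0],[0,0,0],0],[[-0.18,0,0],[0,0,0],0]]'

```text
clock: 8.78
tool_pos: [0.5393, -0.1993, 0.2997]
orientation: [-116.3, 89.9, 38.7]
force: [-0.0, -1.4, -2.3]
opening: 0.0097
```

```bash
python3 look.py w5; python3 - <<'E'
from h import *
print(ctrl.get_obs()['joint_pos'],pose()[1],ctrl.get_obs()['force'])
d=np.array([-.9463,-.0984,-.3081]); C=np.array([.530,.1435,.2045])
Z=np.cross(np.cross(d,[0,0,1]),d); Z/=np.linalg.norm(Z); X=-Z; print('up',Z)
Y=d; R=Ro.from_matrix(np.c_[X,Y,np.cross(X,Y)])
tcp=C+.054*Z; print('tcp',tcp,R.as_euler('xyz',degrees=True))
print(delta(tcp,R)); 
pre=tcp-.0*d+np.array([-.06,-.06,.06]); print('pre',pre,delta(pre,R))
E
```

```text
[ -0.8381   8.8993  -5.5646  -0.0596 -75.5309  65.8614] [ 0.5391 -0.1993  0.2991] [ 0.6353  0.1639 -2.0609]
up [-0.3064 -0.0319  0.9514]
tcp [0.5135 0.1418 0.2559] [-90.      72.0561   5.9365]
(array([ 0.0436, -0.2983,  0.1673]), array([ 58.5624,   9.2921, -16.2805]))
pre [0.4535 0.0818 0.3159] (array([-0.0165, -0.2186,  0.1964]), array([ 58.5624,   9.2921, -16.2805]))
```

View pics/w5b.png

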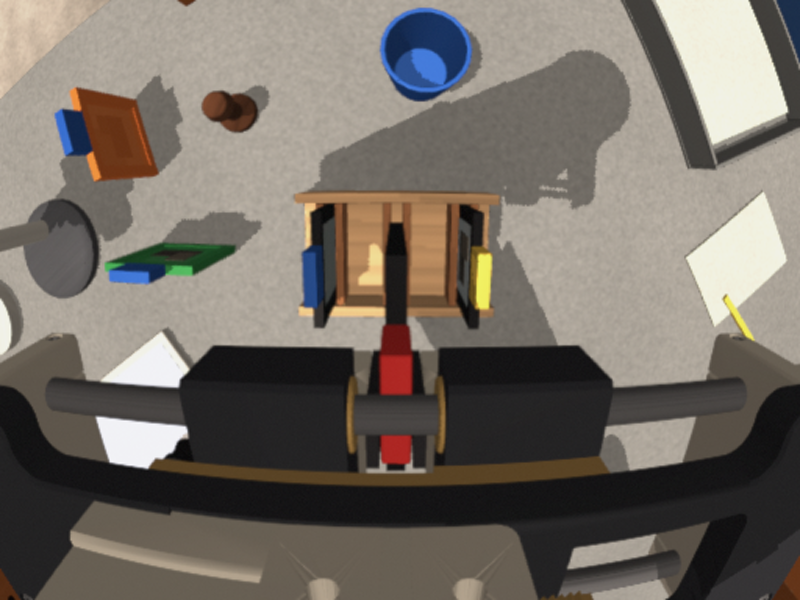

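Picture 9 (wrist): the red plate is out and straight in the jaws (tab at (397,395)), and the blue and yellow plates are still upright in the rack. Next I'll carry it to a pre-pose.

Emit:
drive_tool --plan '[[[-0.001,-0.011,0.01],[2.9,0.5,-0.8],0],[[-0.003,-0.033,0.029],[8.8,1.4,-2.4],0],[[-0.004,-0.055,0.049],[14.6,2.3,-4.1],0],[[-0.006,-0.077,0.069],[20.5,3.3,-5.7],0],[[-0.007,-0.098,0.088],[26.4,4.2,-7.3],0],[[-0.009,-0.12,0.108],[32.2,5.1,-9.0],0],[[-0.011,-0.142,0.128],[38.1,6.0,-10.6],0],[[-0.012,-0.164,0.147],[43.9,7.0,-12.2],0],[[-0.014,-0.186,0.167],[49.8,7.9,-13.8],0],[[-0.015,-0.203,0.182],[54.5,8.6,-15.1],0],[[-0.016,-0.214,0.192],[57.4,9.1,-16.0],0],[[-0.016,-0.219,0.196],[58.6,9.3,-16.3],0],[[-0.016,-0.219,0.196],[58.6,9.3,-16.3],0],[[-0.016,-0.219,0.196],[58.6,9.3,-16.3],0],[[-0.016,-0.219,0.196],[58.6,9.3,-16.3],0]]'

```text
clock: 10.08
tool_pos: [0.4536, 0.0818, 0.3146]
orientation: [-90.1, 72.1, 5.9]
force: [-0.2, 0.1, -2.1]
opening: 0.0102
```

```bash
cat > fin.py <<'E'
from h import *
d=np.array([-.9463,-.0984,-.3081]); C=np.array([.530,.1435,.2045])
Z=np.cross(np.cross(d,[0,0,1]),d); Z/=np.linalg.norm(Z); X=-Z
R=Ro.from_matrix(np.c_[X,d,np.cross(X,d)]); o=ctrl.get_obs()
print(o['clock'],o['tool_pos'],o['opening'],o['force'],o['qvel'])
print(delta(C+.054*Z,R))
E
python3 fin.py
```

```text
10.0833 [0.4536 0.0818 0.3146] 0.010214553355616003 [-0.2385  0.0941 -2.0599] [-1.2917  0.4689  0.7963  0.1471 -0.0624 -0.2443]
(array([ 0.0761, -0.0446,  0.0534]), array([ 0.0699, -0.0182, -0.0713]))
```

Emit:
drive_tool --plan '[[[0.006,-0.003,0.004],[0,0,0],0],[[0.015,-0.009,0.011],[0,0,0],0],[[0.027,-0.016,0.019],[0,0,0],0],[[0.04,-0.023,0.028],[0,0,0],0],[[0.052,-0.03,0.037],[0,0,0],0],[[0.063,-0.037,0.045],[0,0,0],0],[[0.071,-0.042,0.05],[0,0,0],0],[[0.075,-0.044,0.053],[0,0,0],0],[[0.0765,-0.0445,0.0535],[0,0,0],0],[[0.0765,-0.0445,0.0535],[0,0,0],0],[[0.0765,-0.0445,0.0535],[0,0,0],0],[[0.0765,-0.0445,0.0535],[0,0,0],0],[[0.0765,-0.0445,0.0535],[0,0,0],0],[[0.0765,-0.0445,0.0535],[0,0,0],0]]'

```text
clock: 11.25
tool_pos: [0.5134, 0.1418, 0.256]
orientation: [-90.0, 72.1, 6.0]
force: [-0.4, 0.1, -1.9]
opening: 0.01
```

```bash
python3 fin.py; python3 look.py w6 red_plate_center lens camera_head; python3 - <<'E'
from h import *
ims=[]
for n in('scene','top'):
    im=ctrl.snapshot(n); cv2.imwrite(f'pics/{n}1.png',im)
    C=np.array([.530,.1435,.2045]); c=cal(n)
    r=ctrl.landmark_of(n,'red_plate_center'); print(n,proj(c,C)[0],[(q['pixel'],round(q['confidence'],2)) for q in r])
s=cv2.imread('pics/scene1.png')[110:290,210:410]; t=cv2.imread('pics/top1.png')[80:260,150:350]
w=cv2.imread('pics/w6.png')
a=np.vstack([cv2.resize(s,(400,300)),cv2.resize(t,(400,300))]); b=cv2.resize(w,(400,300))
cv2.imwrite('pics/fin1.png',np.hstack([a,np.vstack([b,b*0])]))
E
```

```text
11.25 [0.5134 0.1418 0.256 ] 0.010014511904861087 [-0.4275  0.1344 -1.8953] [ 0.0241  0.172  -0.0817  0.1104 -0.0025 -0.0916]
(array([0.0002, 0.    , 0.    ]), array([ 0.0612,  0.0195, -0.0192]))
red_plate_center [([345.2, 207.7], 0.5)]
lens [([76.0, 206.0], 0.73)]
camera_head [([27.2, 206.2], 0.71)]
mask 0.86 [44.4, 198.0] 4885
scene [261.059 147.458] [([259.1, 146.2], 0.71), ([347.3, 203.3], 0.39)]
top [211.715  211.0657] [([213.1, 212.6], 0.52)]
```

View pics/fin1.png

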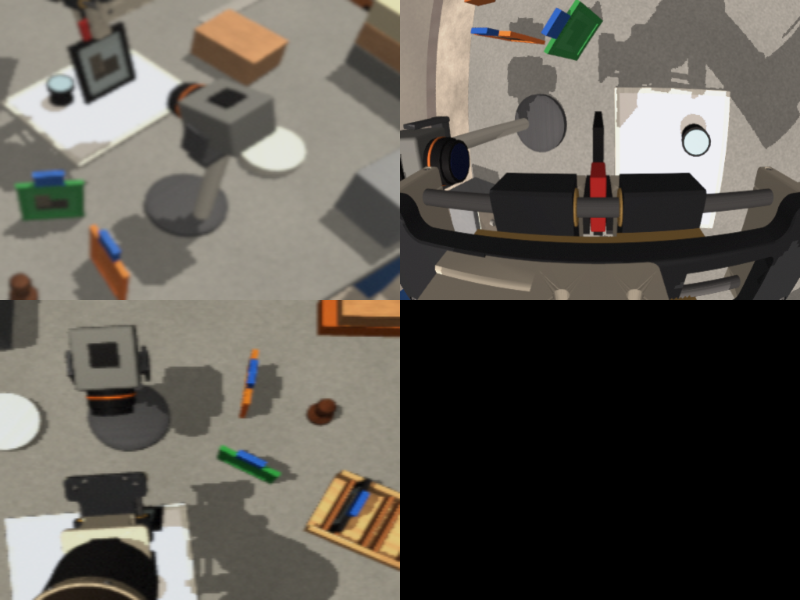

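Picture 10 (scene, wrist and top): the plate is held square in front of the lens, tab up, with the camera and the neighbouring things undisturbed. As a last check I'll overlay the expected plate and camera outlines.

```bash
python3 - <<'E'
from h import *
import pickle
_,p,R=pose()
def tp(X): # plate frame -> world: z=-tool x, y=tool y ; origin .109 ahead of tcp
    X=np.array(X); return p+R.apply(np.c_[.109-X[:,2],X[:,1],X[:,0]])
Rh=Ro.from_euler('ZY',np.radians([5.94,-17.94])); oh=np.array([.7285,.1642,.2692])
def ov(c,f,x0,y0,w,h,k):
    im=cv2.resize(cv2.imread(f)[y0:y0+h,x0:x0+w],None,fx=k,fy=k,interpolation=cv2.INTER_CUBIC)
    dr=lambda X,col:cv2.polylines(im,[np.round((proj(c,X)-[x0,y0]+.5)*k-.5).astype(int)],True,col,1)
    for y in(-.004,.004): dr(tp([[-.045,y,0],[.045,y,0],[.045,y,.11],[-.045,y,.11]]),(0,255,0))
    dr(tp([[-.02,-.005,.11],[.02,-.005,.11],[.02,-.005,.14],[-.02,-.005,.14]]),(255,255,0))
    b=[[-.025,-.035,.03],[-.025,.035,.03],[.055,.035,.03],[.055,-.035,.03]]; dr(Rh.apply(b)+oh,(0,255,255))
    a=np.linspace(0,2*np.pi,60); dr(Rh.apply(np.c_[np.full(60,-.06),.0235*np.cos(a),.0235*np.sin(a)])+oh,(0,255,255))
    return im
A=ov(cal('scene'),'pics/scene1.png',235,110,120,90,5)[:, :600]
W=pickle.load(open('w6.pkl','rb'))['W']
B=ov(W,'pics/w6.png',0,60,300,120,2)
cv2.imwrite('pics/ovf.png',cv2.resize(np.vstack([A[:360],B]),None,fx=1,fy=1)[:600])
E
```

```text
(no output)
```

View pics/ovf.png

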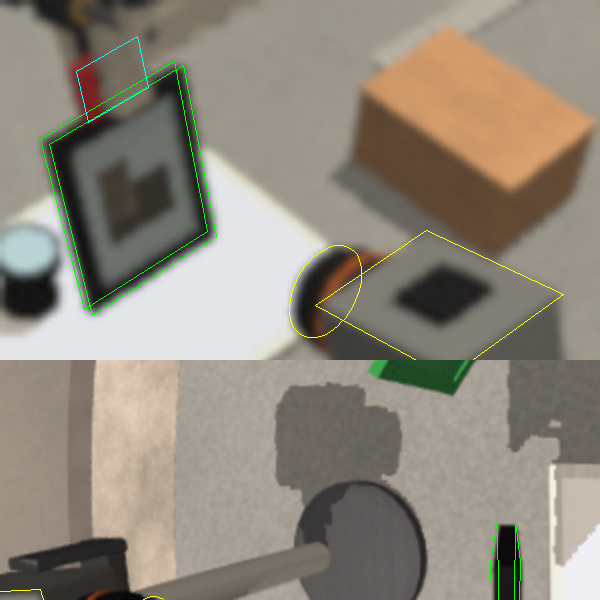

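Picture 11 (overlay): the plate and camera outlines match the scene image to about 1 px (2 to 3 mm). I'm handing in.

```bash
python3 -c "
from plant import ctrl
print(ctrl.close_job())"
```

```text
the job is handed in; nothing more can be done
None
```

I lifted the red-tabbed plate straight up out of the middle pocket, holding it by its tab with about 30 N. I carried it to the inspection camera and handed the job in with the arm holding it still, about 15 cm in front of the lens. The clock read about 12 s.

**Target:** the camera pose came from two wrist views: 5.9° of yaw and 17.9° below level, with a fit error of about 0.5 px. That puts the middle of the glass at about [0.530, 0.144, 0.205].

**Last checks:**
- **Tool pose:** the measured pose was within 0.3 mm and 0.1° of the goal, with almost no motion. The fingers stood at 10 mm, which is the tab's thickness.
- **Plate position:** the expected outlines matched the fixed scene camera's picture to about 1 px. The network's plate centre was within about 2 px of the target in the scene and top views.
- **Surroundings:** the pictures show the camera and the things near it where they were. The blue and yellow plates were still upright in the rack after the lift.

**Disagreements:**
- **Camera position:** the top view put the camera about 3 mm to one side of the wrist fit, so I used a value in between. The network's raw points for the camera were 3 to 6 px off the fit.
- **Tab height:** two views put the top of the tab at 0.136 m, against 0.15 m from the text. I took this to be because the tab's side face showed in the picture, and the grasp worked at the height from the text.

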